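Load the press mould into its sprung fixture

ROBOT

A 7-joint arm with a two-finger parallel gripper is mounted at the origin on the work surface; the furniture and walls round the work are solid. World frame = base frame: x ahead of the robot, y to its left, z up, the work surface at z = 0. Lengths are in m, angles in rad, forces in N, time in s.
With the tool pointing down it reaches from about 0.4 to 0.85 m from the base axis. Payload 10.4 kg.
Tool frame: the origin (TCP) lies at the very end of the fingers, on their centre line; the grasp point (between the pads) lies env.grasp_offset behind it (env.grasp_offset is the distance from the TCP to the grasp point, in m); z points along the fingers, y is the line along which they close (so a half turn about z gives the same grasp; the last joint's range is limited). The gripper opens to 85 mm and grips with 20 to 120 N. Pads are 22 mm wide; open, the fingers measure 114 mm over their backs; the gripper's body (76 mm by 85 mm) begins 54 mm behind the grasp point. The pads swing forward as they close: fully open they stand 13 mm farther back than shut.
Start: joints at [1.312, 0.332, -0.065, 1.46, 0.022, 1.35, -0.088], TCP at [0.146, -0.608, 0.205] pointing down, gripper open.
Joint ranges: [-2.6, 2.6], [-0.5, 2.12], [-1.47, 1.34], [0.16, 2.42], [-1.27, 4.41], [0.06, 2.06], [-2.6, 2.6]. Speed limits (rad/s): [2.22, 2.22, 2.79, 2.79, 3.14, 3.14, 3.14].

INTERFACE

Orientations are given as a rotation vector (axis times angle).
In Python, from workcell import env, eyes, workorder gives the robot as it stands. The module is installed in compiled form; this text tells all that it offers.
- The arm moves only by the tool step_arm, never from a script. Its argument "motion" is a list that holds one entry, the list of rows, each a list of 5 numbers: the finger opening in mm, from 0 to 85.4, then the shift along the tool's x, y, z in units of 40 mm (1.0 is 40 mm), then the turn about the tool's z in units of 8 degrees (1.0 is 8 degrees). In form: [[[gripper, tx, ty, tz, roll], ...]]. A call has 1 to 20 rows; each row shifts and turns the commanded pose from where the row before left it, along the tool's axes as they then stand; what a row does not reach is not made up. A row lasts 1/10 s, in which the tool goes at most 50 mm and 8.59 degrees, less where a joint would pass 70% of its speed; a pose out of reach is approached as far as the arm can. A call is refused whole if a number of a shift passes 1 or a number of a turn 1, either way. A call with a gripper value outside its range is refused whole. The fingers move at their own pace and stop on an object; "squeeze" is the grip in N (left out, the last holds). Time passes only in rows, so rows that do not move let the fingers close. It gives the time, the measured TCP pose, the force, the opening and the grip force at its end, in the units of the state.
- env.sense(): the state, without advancing time (a new reading comes with each control period).
- eyes.camera(name): name is "scene" or "top"; returns the picture (384x512x3 uint8, red, green, blue); there is no depth.
- eyes.get_calibration(name): a dict with "fx", "fy", "cx", "cy" (pixels), "extrinsics" (4x4, takes a point from world to camera coordinates). Camera axes: x right, y down, z forward; pixel columns grow to the right and rows downward; lengths in m; the calibration is good to about 2 mm. A picture is of the moment at which its call begins. get_calibration takes no time and is no camera call.
- workorder.close_job(): hands the job in; it is judged then, once.
Trained networks look in the newest picture that a camera, given by its name, has taken for a name from the list of things; names that differ only in an ending like _2 or _b are one class to them, and where a whole thing is asked for, a point or a joint stands for the part that bears it (a point fixed in the world has none). Each returns a list of dicts, best first, with "score" (0 to 1); they miss things now and then, are a little off and sometimes report something else, mostly with a low value. They report only what shows in the picture. A call takes as long as a camera call. They do not tell look-alikes from the thing itself.
- eyes.search_frame(camera, name): "position" ([column, row] as shares, 0 to 1, of the picture: columns of its width, rows of its height, amid what is visible of it).
- eyes.silhouettes(camera, name): "region" (384x512 bool, what is visible of it) and "position" ([column, row] as shares, 0 to 1, of the picture: columns of its width, rows of its height, amid what is visible of it).
The state is a dict: "clock": time; "qpos": joint angles; "joint_vel": joint speeds; "joint_torque": joint torques, N m; "position": TCP position; "tool_rot": TCP orientation; "force": force on the tool from outside, world axes, zero at the start; "ft_torque": the same for the moment, N m; "finger_gap": finger opening in m; "finger_force": force on a finger pad.
Only numpy, scipy, OpenCV 4.12 (cv2) and the standard library are available. Lean on these libraries where they do the work, as an engineer would, in place of code of your own. Each camera call takes 0.05 s, during which the arm holds its last target. There are 200 camera calls.

TASK

Assemble the small press mould in the sprung fixture: plaster bed at the bottom of the pocket, hollow side up, then the plaster spacer frame, then the wooden cover board with its handle up, each lying flat and square, fully down, against the end stop and let go before the next. The pocket is a little too short, so push the sprung end plate back with each part as you bring it in, but never ram the plate onto its back stop. Leave the other things on the table alone.

Things in the scene. Friction and masses are not known exactly. Their poses are not given: they have to be found in the camera images.
- fixture: Fixture on the table: plywood base 214 x 110 x 10 mm, origin on its underside (base x -91 to +123 mm), z up, x along the pocket. On it a 6 mm aluminium pocket plate carries end stop, dowels and sprung plate; it is clamped, but was set by hand up to 11 mm either way along x and its place is not in these readings: feel or see where it is. Other entries give x for the mid setting; y and z hold.
- end_stop (a point): On the base's centre line, where the top inner edge of the fixed end stop would be at the mid setting (does not follow the pocket plate): upright steel plate 50 mm wide, 12 mm thick, inner face at fixture x = -48 mm, top 59 mm above the table. A part that is home lies on the pocket floor, 16 mm above the table, its end against this stop, so its origin is at fixture x = 0 at the mid setting, y = 0.
- dowels (a point): Midway between the four side dowels at the mid setting, on the pocket floor 16 mm above the table (does not follow the pocket plate). Steel dowels, 10 mm diameter, domed, tops 59 mm above the table, at fixture y = +-31.5 mm, x = -38 and +36 mm: 53 mm free between opposite ones, 64 mm between neighbours for fingers. Parts stand with their long side along x.
- end_plate (a joint): Travel in m of the sprung steel end plate at the pocket's +x end: 0 at rest, grows as it is pushed along fixture +x; back stop at 0.013. At rest the pocket is 89 mm long, 7 mm too short for a part; with a part home it reads 0.007. Pushing needs 4 N at first, 9 N at 7 mm, 13 N at 13 mm. On release the spring slides a part against the end stop.
- plate_top (a point): Where the top edge of the sprung plate's inner face is at rest at the mid setting, fixture x = +41 mm (does not move with it), 78 mm above the table: 19 mm higher than end stop and dowels. Upright plate 44 mm wide, 10 mm thick, blunt top. Behind it a wooden spring block, 60 mm wide, top 52 mm above the table, at x 78 to 100 mm.
- bed: Plaster bed of the mould, solid block 96 x 50 x 26 mm (x, y, z) with a 56 x 24 mm hollow, 7 mm deep, in the top; 0.2 kg. Origin: centre of the underside; z up. Lies on the table.
- spacer: Plaster spacer frame 96 x 50 x 12 mm with a 56 x 24 mm opening right through; 0.08 kg. Origin: centre of the underside; z up. Lies on the table.
- cover: Wooden cover board 96 x 50 x 10 mm with a solid bar handle on top, 50 mm long (x), 18 mm wide (y), its top 35.5 mm above the underside; 0.1 kg. Origin: centre of the underside; z up. Lies on the table.
- pot: Bystander: small cream pot, 62 mm wide, 61 mm high; origin at its foot. Leave alone.
- bird: Bystander: cream cast bird figure, 98 mm high; origin at its foot. Leave alone.
- tape: Bystander: roll of masking tape lying flat, 110 mm wide, 24 mm high; origin at its underside. Leave alone.
- kidney: Bystander: flat dark red rubber kidney, 95 x 42 x 9 mm; origin at its underside. Leave alone.
There are look-alikes about, which are no part of the job. What is shaped like the spacer but purple is not meant.

How it is judged:
By the outcome, as a careful person would: the job done as asked, in the order asked, and still so for the second after the job is handed in, with the robot touching nothing.
It also fails if it takes over 72 s, if anything falls off the work surface, if the arm or the gripper's body presses on something with over 40 N, if the wrist force passes 120 N, or if a joint passes its speed limit or range.

## Working session

There is one attempt and no reset: what is moved stays moved. The work goes in short steps, Python scripts to look and compute and a tool call to move; the robot and the scene stay as the last step left them, time stands still between calls to the robot, and variables do not carry over. Pictures are saved under pics/ and viewed, at most 10 in all, crops included, and the job is handed in when it is done.

Besides the shell and the picture viewer there is one more tool, called as name(argument=value, ...) on one line, values as JSON. step_arm: Moves the arm, as the interface text tells. Its arguments: {"type":"object","properties":{"motion":{"type":"array"},"squeeze":{"type":"number"}},"required":["motion"]}

```bash
mkdir -p pics
cat > h.py <<'E'
import numpy as np, cv2
from scipy.spatial.transform import Rotation as R
from workcell import env, eyes, workorder
def ray(cam,px):
    c=eyes.get_calibration(cam);E=np.array(c["extrinsics"]);Ri=E[:3,:3].T;o=-Ri@E[:3,3]
    d=Ri@np.array([(px[0]-c["cx"])/c["fx"],(px[1]-c["cy"])/c["fy"],1]);return o,d
def at(cam,px,z):
    o,d=ray(cam,px);return o+d*(z-o[2])/d[2]
def proj(cam,P):
    c=eyes.get_calibration(cam);E=np.array(c["extrinsics"]);p=E[:3,:3]@np.array(P)+E[:3,3]
    return np.array([c["fx"]*p[0]/p[2]+c["cx"],c["fy"]*p[1]/p[2]+c["cy"]])
def save(cam,name):
    im=eyes.camera(cam);cv2.imwrite(f"pics/{name}.png",im[:,:,::-1]);return im
E
python3 - <<'E'
from h import *
a=save("scene","s0");b=save("top","t0")
cv2.imwrite("pics/both.png",np.hstack([cv2.resize(a,(400,300)),cv2.resize(b,(400,300))])[:,:,::-1])
cv2.imwrite("pics/t0b.png",cv2.resize(b,(800,600),interpolation=cv2.INTER_CUBIC)[:,:,::-1])
cv2.imwrite("pics/s0b.png",cv2.resize(a,(800,600),interpolation=cv2.INTER_CUBIC)[:,:,::-1])
for c in("scene","top"):
    k=eyes.get_calibration(c);o,d=ray(c,(256,192));print(c,k["fx"],o,d)
    for n in("fixture","bed","spacer","cover","end_plate","end_stop"):
        for r in eyes.silhouettes(c,n):
            m=r["region"].astype(np.uint8);p=np.array(r["position"])*[512,384]
            rc=cv2.minAreaRect(cv2.findNonZero(m)) if m.any() else None
            print(c,n,round(r["score"],2),p.round(),at(c,p,.02).round(3),m.sum(),np.round(rc[0]),np.round(rc[1]),round(rc[2]))
s=env.sense();print(s,env.grasp_offset)
E
```

```text
scene 475.32068120911345 [1.57073161e+00 4.99103068e-04 1.66878830e+00] [-0.58022494  0.04165401 -0.81340653]
scene fixture 0.94 [244. 214.] [0.499 0.024 0.02 ] 1253 [246. 214.] [26. 53.] 74
scene bed 0.56 [178. 203.] [ 0.417 -0.245  0.02 ] 306 [178. 206.] [12. 24.] 90
scene spacer 0.6 [314. 200.] [0.461 0.324 0.02 ] 205 [310. 196.] [11. 23.] 69
scene cover 0.54 [323. 229.] [0.606 0.335 0.02 ] 246 [322. 228.] [11. 24.] 90
scene end_plate 0.68 [244. 215.] [0.506 0.024 0.02 ] 1235 [245. 215.] [26. 52.] 72
scene end_plate 0.58 [318. 230.] [0.606 0.317 0.02 ] 232 [322. 228.] [10. 23.] 87
scene end_plate 0.55 [255. 207.] [0.469 0.072 0.02 ] 67 [256. 206.] [12.  8.] 45
scene end_stop 0.96 [246. 216.] [0.513 0.031 0.02 ] 1201 [246. 215.] [25. 52.] 72
top 371.2975589470912 [0.27475891 0.10536361 1.36755401] [ 1.51372234e-01 -1.14799071e-04 -9.88511146e-01]
top fixture 0.71 [272. 188.] [0.493 0.048 0.02 ] 1739 [275. 188.] [31. 58.] 75
top bed 0.84 [353. 205.] [ 0.425 -0.249  0.02 ] 405 [352. 205.] [28. 16.] 6
top spacer 0.76 [121. 242.] [0.312 0.595 0.02 ] 325 [122. 243.] [15. 28.] 76
top spa
[... 340 characters left out ...]
238194,  0.33213971, -0.06467234,  1.46010706,  0.02158673,
        1.34991468, -0.08849686]), 'joint_vel': array([-5.96809143e-04,  1.88735391e-03, -3.95422869e-04,  9.85076937e-05,
        6.24418369e-04,  1.42648757e-03,  1.17471970e-04]), 'joint_torque': array([ 4.28846379e-04, -6.25104833e+01,  4.93445818e-02, -3.91789198e+01,
        1.65136380e-02,  1.61620184e-03,  5.75342483e-05]), 'position': array([ 0.14603183, -0.60771859,  0.20537175]), 'tool_rot': array([3.11966501e+00, 3.69509399e-01, 5.82015438e-05]), 'force': array([-0.61987182, -0.83997561, -0.37127963]), 'ft_torque': array([0.02272994, 0.03417384, 0.04614884]), 'finger_force': 0.0, 'finger_gap': 0.08559700133288566} 0.0187
```

View pics/t0b.png

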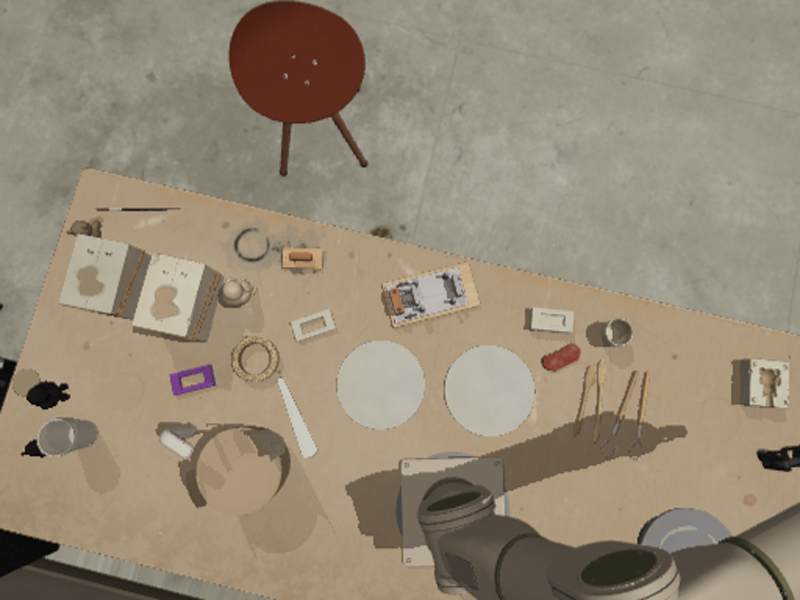

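View pics/s0b.png

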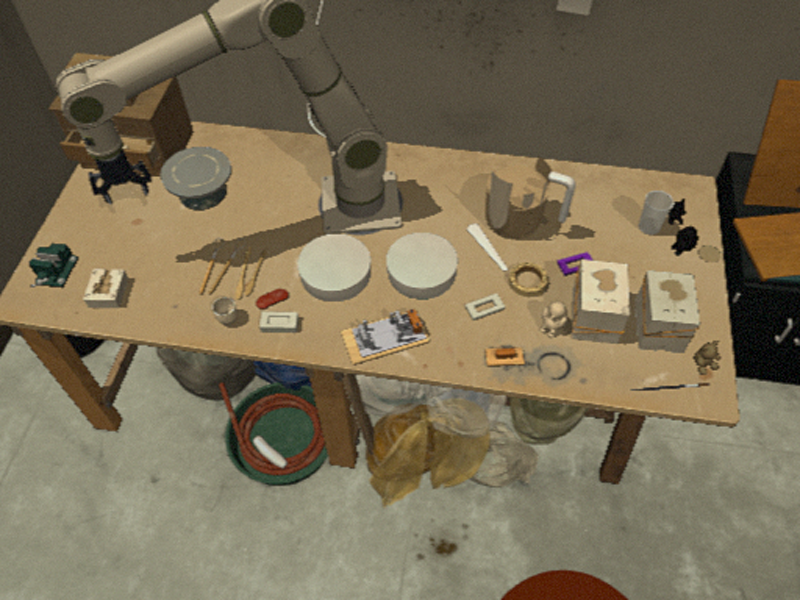

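The top view shows the bed at about (552,319), the spacer at (313,326), the cover at (302,259) and the fixture at (431,295), with its wooden spring block on the left. Two things are spacer-shaped: the white one at (313,326) and the purple one at (192,380). The white one is the part meant, because the task rules out purple. I'll confirm that in an enlarged crop.

Run:
```python
from h import *
t=cv2.imread("pics/t0.png");s=cv2.imread("pics/s0.png")
f=lambda im,x,y,w,h,W,H:cv2.resize(im[y:y+h,x:x+w],(W,H),interpolation=cv2.INTER_CUBIC)
A=f(t,236,160,80,60,400,300);B=f(s,210,188,80,60,400,300);C=f(t,170,150,60,75,240,300);D=f(t,330,180,50,50,300,300);F=f(s,290,175,60,70,257,300)
cv2.imwrite("pics/c1.png",np.vstack([np.hstack([A,B]),np.hstack([C,D,F])[:,:797][:, :].copy() if 0 else cv2.resize(np.hstack([C,D,F]),(800,300))]))
```

```text
(no output)
```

View pics/c1.png

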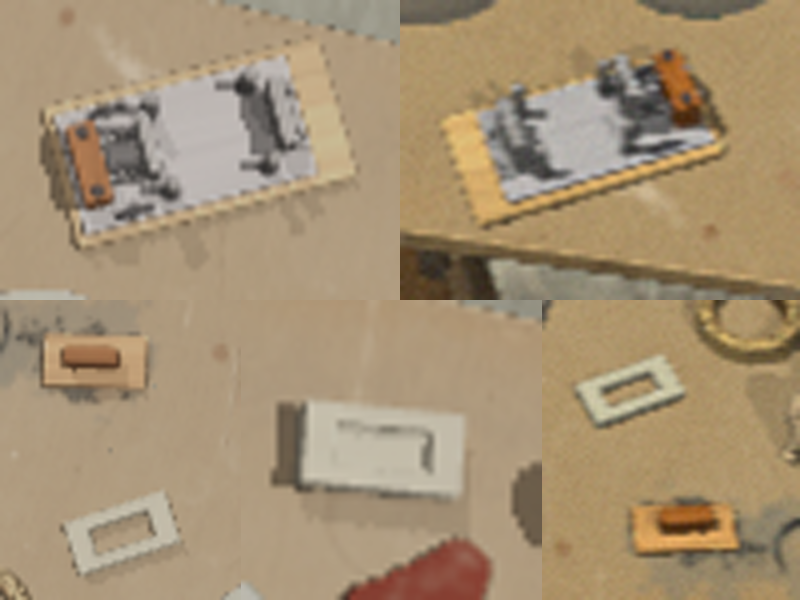

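The crops confirm the white plaster frame as the spacer, and the bed lies hollow side up. The fixture's spring block is on the image's left, so fixture +x points roughly along world +y. Next I'll fit model outlines to both pictures.

```bash
cat > fit.py <<'E'
from h import *
from scipy.optimize import minimize
from scipy.ndimage import map_coordinates
def rect(x0,x1,y0,y1,z,n=40):
    t=np.linspace(.04,.96,n)[:,None];c=np.array([[x0,y0,z],[x1,y0,z],[x1,y1,z],[x0,y1,z]])
    return np.vstack([c[i]+(c[(i+1)%4]-c[i])*t for i in range(4)])
def circ(x,y,z,r,n=24):
    a=np.linspace(0,2*np.pi,n);return np.c_[x+r*np.cos(a),y+r*np.sin(a),0*a+z]
def grad(im,s):
    g=cv2.GaussianBlur(im.astype(np.float32),(0,0),s)
    return np.sqrt(sum(cv2.Sobel(g,cv2.CV_32F,i,1-i)**2 for i in(0,1)).sum(2))
def pj(cam,P):
    c=eyes.get_calibration(cam);E=np.array(c["extrinsics"]);p=P@E[:3,:3].T+E[:3,3]
    return c["fx"]*p[:,0]/p[:,2]+c["cx"],c["fy"]*p[:,1]/p[:,2]+c["cy"]
def place(P,q):
    c,s=np.cos(q[2]),np.sin(q[2]);return np.c_[q[0]+c*P[:,0]-s*P[:,1],q[1]+s*P[:,0]+c*P[:,1],P[:,2]]
def fit(P,q0,ims,cams=("top","scene")):
    q=np.array(q0,float)
    for s in(1.5,.9,.7):
        G={c:grad(ims[c],s) for c in cams}
        f=lambda q:-sum(map_coordinates(G[c],pj(c,place(P,q))[::-1],order=1).mean()/G[c].max()*8 for c in cams)
        best=min((minimize(f,q+np.array(d),method="Nelder-Mead",options=dict(initial_simplex=np.array([q+np.array(d)+e for e in([0,0,0],[.006,0,0],[0,.006,0],[0,0,.08])]),xatol=1e-5,fatol=1e-7)) for d in([0,0,0],[.004,.004,.05],[-.004,-.004,-.05],[.004,-.004,0])),key=lambda r:r.fun)
        q=best.x
    return q,best.fun
bed=rect(-.048,.048,-.025,.025,.026)
spacer=np.vstack([rect(-.048,.048,-.025,.025,.012),rect(-.028,.028,-.012,.012,.012)])
cover=rect(-.048,.048,-.025,.025,.010)
base=rect(-.091,.123,-.055,.055,.010)
E
python3 - <<'E'
from fit import *
ims={c:cv2.imread(f"pics/{f}.png")[:,:,::-1] for c,f in(("top","t0"),("scene","s0"))}
for n,P,q in(("bed",bed,(.425,-.25,1.5)),("spacer",spacer,(.44,.315,1.85)),("cover",cover,(.59,.335,1.57)),("base",base,(.49,.05,1.8))):
    if n=="base":
        tl=np.array([[322,42],[355,180],[78,246],[42,110]])/5+[236,160]
        w=np.array([at("top",p,.01) for p in tl]);print(w.round(3));m=w.mean(0)
        u=(w[2]+w[3]-w[0]-w[1])/2;h=np.arctan2(u[1],u[0]);q=(m[0]-.016*np.cos(h),m[1]-.016*np.sin(h),h);print(np.linalg.norm(u),q)
    for cs in(("top","scene"),("top",),("scene",)):
        r,f=fit(P,q,ims,cs);print(n,cs,r.round(4),np.degrees(r[2]).round(2),round(f,3))
E
```

```text
Traceback (most recent call last):
  File "fit.py", line 22, in fit
    best=min((minimize(f,q+np.array(d),method="Nelder-Mead",options=dict(initial_simplex=np.array([q+np.array(d)+e for e in([0,0,0],[.006,0,0],[0,.006,0],[0,0,.08])]),xatol=1e-5,fatol=1e-7)) for d in([0,0,0],[.004,.004,.05],[-.004,-.004,-.05],[.004,-.004,0])),key=lambda r:r.fun)
  File "fit.py", line 22, in <genexpr>
    best=min((minimize(f,q+np.array(d),method="Nelder-Mead",options=dict(initial_simplex=np.array([q+np.array(d)+e for e in([0,0,0],[.006,0,0],[0,.006,0],[0,0,.08])]),xatol=1e-5,fatol=1e-7)) for d in([0,0,0],[.004,.004,.05],[-.004,-.004,-.05],[.004,-.004,0])),key=lambda r:r.fun)
              ~~~~~~~~^^^^^^^^^^^^^^^^^^^^^^^^^^^^^^^^^^^^^^^^^^^^^^^^^^^^^^^^^^^^^^^^^^^^^^^^^^^^^^^^^^^^^^^^^^^^^^^^^^^^^^^^^^^^^^^^^^^^^^^^^^^^^^^^^^^^^^^^^^^^^^^^^^^^^^^^^^^^^^^^^^^^^^^^
  File "fit.py", line 21, in <lambda>
    f=lambda q:-sum(map_coordinates(G[c],pj(c,place(P,q))[::-1],order=1).mean()/G[c].max()*8 for c in cams)
                ~~~^^^^^^^^^^^^^^^^^^^^^^^^^^^^^^^^^^^^^^^^^^^^^^^^^^^^^^^^^^^^^^^^^^^^^^^^^^^^^^^^^^^^^^^^
  File "fit.py", line 21, in <genexpr>
    f=lambda q:-sum(map_coordinates(G[c],pj(c,place(P,q))[::-1],order=1).mean()/G[c].max()*8 for c in cams)
                                         ~~^^^^^^^^^^^^^^
  File "fit.py", line 13, in pj
    c=eyes.get_calibration(cam);E=np.array(c["extrinsics"]);p=P@E[:3,:3].T+E[:3,3]
ValueError: time passes only in moves, steps and waits
```

```bash
sed -i 's/^def ray/_C={}\ndef cal(n):\n    if n not in _C: _C[n]=eyes.get_calibration(n)\n    return _C[n]\ndef ray/; s/c=eyes.get_calibration(cam)/c=cal(cam)/' h.py; sed -i 's/c=eyes.get_calibration(cam)/c=cal(cam)/' fit.py
cat > run1.py <<'E'
from fit import *
ims={c:cv2.imread(f"pics/{f}.png")[:,:,::-1] for c,f in(("top","t0"),("scene","s0"))}
for n,P,q in(("bed",bed,(.425,-.25,1.5)),("spacer",spacer,(.44,.315,1.85)),("cover",cover,(.59,.335,1.57)),("base",base,(.49,.05,1.8))):
    if n=="base":
        tl=np.array([[322,42],[355,180],[78,246],[42,110]])/5+[236,160]
        w=np.array([at("top",p,.01) for p in tl]);print(w.round(3));m=w.mean(0)
        u=(w[2]+w[3]-w[0]-w[1])/2;h=np.arctan2(u[1],u[0]);q=(m[0]-.016*np.cos(h),m[1]-.016*np.sin(h),h);print(np.linalg.norm(u),q)
    for cs in(("top","scene"),("top",),("scene",)):
        r,f=fit(P,q,ims,cs);print(n,cs,r.round(4),np.degrees(r[2]).round(2),round(f,3))
    if n!="base":
        R0,_=fit(P,q,ims)
# dowel tops -> pocket offset
r,_=fit(base,q,ims);c,s=np.cos(r[2]),np.sin(r[2])
for px in((245,85),(272,165),(150,103),(172,190)):
    p=at("top",np.array(px)/5+[236,160],.059)[:2]-r[:2];print("dowel fx",(c*p[0]+s*p[1]).round(4),(-s*p[0]+c*p[1]).round(4))
E
python3 run1.py
```

```text
bed ('top', 'scene') [ 0.4268 -0.2467  1.4535] 83.28 -6.863
bed ('top',) [ 0.4276 -0.2471  1.4579] 83.53 -3.16
bed ('scene',) [ 0.4265 -0.2464  1.4674] 84.08 -3.787
spacer ('top', 'scene') [0.4292 0.3124 1.8737] 107.35 -5.131
spacer ('top',) [0.4303 0.3121 1.8735] 107.35 -2.179
spacer ('scene',) [0.4405 0.316  1.8533] 106.19 -2.63
cover ('top', 'scene') [0.5916 0.339  1.4767] 84.61 -4.389
cover ('top',) [0.5922 0.3354 1.5524] 88.95 -2.039
cover ('scene',) [0.5905 0.3385 1.5179] 86.97 -2.462
[[ 0.568 -0.063  0.01 ]
 [ 0.463 -0.083  0.01 ]
 [ 0.419  0.123  0.01 ]
 [ 0.521  0.147  0.01 ]]
0.21268134921652407 (np.float64(0.4962926602901376), np.float64(0.015602298455321947), np.float64(1.7860761300211256))
base ('top', 'scene') [0.4992 0.0225 1.8158] 104.04 -3.304
base ('top',) [0.4921 0.022  1.9059] 109.2 -1.477
base ('scene',) [0.4995 0.0203 1.8124] 103.84 -1.993
dowel fx -0.0286 -0.0217
dowel fx -0.0312 0.0392
dowel fx 0.0406 -0.0271
dowel fx 0.0424 0.0376
```

```bash
cat > run2.py <<'E'
from fit import *
from scipy.optimize import least_squares
ims={c:cv2.imread(f"pics/{f}.png")[:,:,::-1] for c,f in(("top","t0"),("scene","s0"))}
tp=(np.array([[322,42],[355,180],[78,246],[42,110]])+.5)/5-.5+[236,160]
T=np.array([[-91,-55,10],[-91,55,10],[123,55,10],[123,-55,10]])/1e3
sp=(np.array([[43,118],[82,226],[325,150]])+.5)/5-.5+[210,188]
S=np.array([[-91,55,10],[-91,-55,10],[123,-55,10]])/1e3
dp=(np.array([(245,85),(272,165),(150,103),(172,190)])+.5)/5-.5+[236,160]
D=np.array([[-38,-31.5,57],[-38,31.5,57],[36,-31.5,57],[36,31.5,57]])/1e3
def res(q):
    f=lambda c,P,p:(np.c_[pj(c,place(P,q))]-p if 1 else 0).ravel()
    return np.r_[f("top",T,tp),f("scene",S,sp),f("top",D+[q[3],0,0],dp)]
r=least_squares(res,(.496,.016,1.786,0),x_scale=(.01,.01,.1,.01),loss="soft_l1");print("fixture",r.x.round(4),np.degrees(r.x[2]),res(r.x).round(1))
qs={"fix":r.x}
for n,P,q in(("bed",bed,(.427,-.247,1.46)),("cover",cover,(.592,.337,1.54)),("spacer",spacer,(.438,.3145,1.86))):
    G={c:grad(ims[c],.8) for c in ims}
    best=None
    for dx in np.arange(-.010,.0101,.001):
        for dy in np.arange(-.006,.0061,.001):
            for da in np.arange(-.12,.121,.02):
                v=np.array(q)+[dx,dy,da];f=sum(map_coordinates(G[c],pj(c,place(P[::3],v))[::-1],order=1).mean()/G[c][160:260,180:380].max() for c in ims)
                if best is None or f>best[0]:best=(f,v)
    print(n,best[0].round(3),best[1].round(4),np.degrees(best[1][2]).round(1));qs[n]=best[1]
K=5;out=[]
def ov(c,o,w,h,Ps):
    im=cv2.resize(ims[c][o[1]:o[1]+h,o[0]:o[0]+w],(w*K,h*K),interpolation=cv2.INTER_CUBIC).copy()
    for P in Ps:
        u,v=pj(c,P)
        for a,b in zip(u,v): cv2.circle(im,(int((a-o[0]+.5)*K-.5),int((b-o[1]+.5)*K-.5)),0,(255,0,0),-1)
    return im
f=r.x;B=place(base,f);Dw=[place(circ(d[0]+f[3],d[1],.059,.005),f) for d in D]
A=[place(bed,qs["bed"]),place(cover,qs["cover"]),place(spacer,qs["spacer"]),B]+Dw
h=[np.hstack([ov("top",(236,160),80,58,A),ov("scene",(210,188),80,58,A)]),
   np.hstack([ov("top",(178,150),50,62,A),ov("scene",(290,175),50,62,A),ov("top",(330,180),60,31,A) if 0 else np.vstack([ov("top",(335,190),60,31,A),ov("scene",(158,190),60,31,A)])])]
cv2.imwrite("pics/ov.png",np.vstack(h)[:,:,::-1])
E
sed -i 's/h=\[np.hstack/h=[np.hstack/' run2.py; python3 run2.py
```

```text
fixture [0.4973 0.0178 1.797  0.0115] 102.95972194975124 [-0.7 -0.5  0.5  0.2 -0.3  1.2 -0.3 -0.1 -0.7 -1.  -1.2 -1.1  0.  -0.3
  0.6 -1.4 -0.3 -0.6 -0.4  0.  -0.3 -0.5]
bed 0.97 [ 0.427 -0.247  1.46 ] 83.7
cover 0.612 [0.592 0.339 1.48 ] 84.8
spacer 0.719 [0.429  0.3125 1.88  ] 107.7
```

View pics/ov.png

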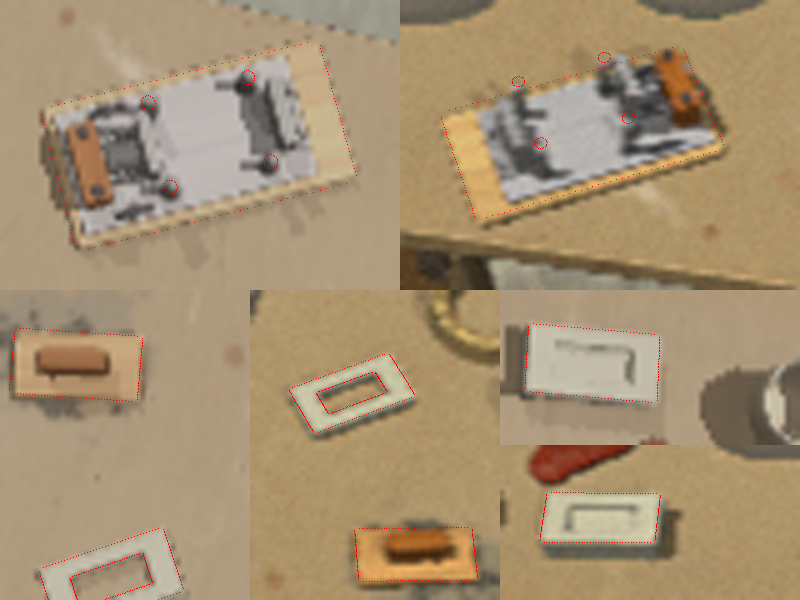

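The overlay matches: bed, spacer, cover and base outlines lie on their edges, and the dowels put the pocket plate about +11 mm along x. I'll move to the bed now.

```bash
cat > plan.py <<'E'
from h import *
def head(rv):
    x=R.from_rotvec(rv).apply([1,0,0]);return np.degrees(np.arctan2(x[1],x[0]))
def plan(target,hd,n,g):
    s=env.sense();p=s["position"];h=head(s["tool_rot"]);d=np.array(target)-p;dh=(hd-h+180)%360-180
    rows=[]
    for i in range(n):
        a=np.radians(h+dh*i/n);x=np.array([np.cos(a),np.sin(a),0]);y=np.array([np.sin(a),-np.cos(a),0])
        v=d/n/.04;rows.append([g,round(float(v@x),2),round(float(v@y),2),round(float(-v[2]),2),round(-dh/n/8,2)])
    print("from",p.round(4),round(h,2),"clock",s["clock"],"F",s["force"].round(1));print(rows)
FH=102.96;F0=np.array([.4973,.0178])
def fx(x,y,z,h=FH,o=None):
    o=F0 if o is None else o;a=np.radians(h);return np.array([o[0]+x*np.cos(a)-y*np.sin(a),o[1]+x*np.sin(a)+y*np.cos(a),z])
E
python3 - <<'E'
from plan import *
plan([.427,-.247,.09],83.7,16,85)
E
```

```text
from [ 0.146  -0.6077  0.2054] 13.51 clock 0.7 F [-0.6 -0.8 -0.4]
[[85, 0.56, -0.45, 0.18, np.float64(-0.55)], [85, 0.59, -0.4, 0.18, np.float64(-0.55)], [85, 0.62, -0.36, 0.18, np.float64(-0.55)], [85, 0.65, -0.31, 0.18, np.float64(-0.55)], [85, 0.67, -0.26, 0.18, np.float64(-0.55)], [85, 0.68, -0.2, 0.18, np.float64(-0.55)], [85, 0.7, -0.15, 0.18, np.float64(-0.55)], [85, 0.71, -0.1, 0.18, np.float64(-0.55)], [85, 0.71, -0.04, 0.18, np.float64(-0.55)], [85, 0.71, 0.01, 0.18, np.float64(-0.55)], [85, 0.71, 0.07, 0.18, np.float64(-0.55)], [85, 0.7, 0.12, 0.18, np.float64(-0.55)], [85, 0.69, 0.17, 0.18, np.float64(-0.55)], [85, 0.68, 0.23, 0.18, np.float64(-0.55)], [85, 0.66, 0.28, 0.18, np.float64(-0.55)], [85, 0.64, 0.33, 0.18, np.float64(-0.55)]]
```

step_arm(motion=[[[85, 0.56, -0.45, 0.1, -0.55], [85, 0.59, -0.4, 0.1, -0.55], [85, 0.62, -0.36, 0.1, -0.55], [85, 0.65, -0.31, 0.1, -0.55], [85, 0.67, -0.26, 0.1, -0.55], [85, 0.68, -0.2, 0.1, -0.55], [85, 0.7, -0.15, 0.1, -0.55], [85, 0.71, -0.1, 0.1, -0.55], [85, 0.71, -0.04, 0.1, -0.55], [85, 0.71, 0.01, 0.1, -0.55], [85, 0.71, 0.07, 0.1, -0.55], [85, 0.7, 0.12, 0.3, -0.55], [85, 0.69, 0.17, 0.3, -0.55], [85, 0.68, 0.23, 0.3, -0.55], [85, 0.66, 0.28, 0.4, -0.55], [85, 0.64, 0.33, 0.4, -0.55], [85, 0, 0, 0, 0], [85, 0, 0, 0, 0]]], squeeze=50)

```text
clock: 2.5
position: [0.4269, -0.245, 0.0925]
tool_rot: [-2.332, -2.103, 0.0]
force: [-0.2, 0.1, 0.8]
finger_gap: 0.085
finger_force: 0.0
```

Run:
```python
from plan import *
plan([.427,-.247,.004],83.7,5,85)
```

```text
from [ 0.4269 -0.245   0.0925] 84.09 clock 2.5 F [-0.2  0.1  0.8]
[[85, -0.01, 0.0, 0.44, np.float64(0.01)], [85, -0.01, 0.0, 0.44, np.float64(0.01)], [85, -0.01, 0.0, 0.44, np.float64(0.01)], [85, -0.01, 0.0, 0.44, np.float64(0.01)], [85, -0.01, 0.0, 0.44, np.float64(0.01)]]
```

step_arm(motion=[[[85, -0.05, 0, 0.6, 0.05], [85, 0, 0, 0.6, 0], [85, 0, 0, 0.6, 0], [85, 0, 0, 0.4, 0], [85, 0, 0, 0, 0], [40, 0, 0, 0, 0], [40, 0, 0, 0, 0], [40, 0, 0, 0, 0], [40, 0, 0, 0, 0], [40, 0, 0, 0, 0], [40, 0, 0, 0, 0]]], squeeze=50)

```text
clock: 3.6
position: [0.4265, -0.2484, 0.0055]
tool_rot: [2.343, 2.092, 0.0]
force: [-0.6, -0.5, 0.1]
finger_gap: 0.0404
finger_force: 0.0
```

Run:
```python
from h import *
a=save("scene","s1");b=save("top","t1")
f=lambda im,x,y,w,h:cv2.resize(im[y:y+h,x:x+w],(400,300),interpolation=cv2.INTER_CUBIC)
p=proj("scene",[.427,-.247,.03]).astype(int);q=proj("top",[.427,-.247,.03]).astype(int);print(p,q)
cv2.imwrite("pics/c2.png",np.hstack([f(a,p[0]-40,p[1]-40,80,60),f(b,q[0]-40,q[1]-30,80,60)])[:,:,::-1])
```

```text
[177 203] [353 204]
```

View pics/c2.png

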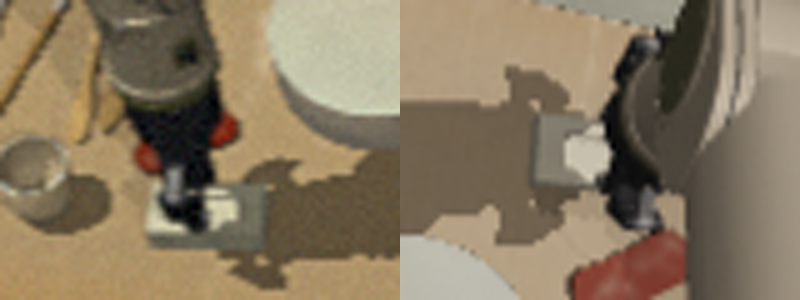

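The picture shows the gripper over the bed, with the near fingertip around (195,230) in the scene crop. The gap reads 40 mm with no force, so I'll check which surfaces the tips are really at.

Run:
```python
from plan import *
s=env.sense();print(s["finger_gap"],s["finger_force"],s["position"])
k=lambda P:((proj("scene",P)-[137,163]+.5)*5-.5).round()
h=np.radians(head(s["tool_rot"]));y=np.array([np.sin(h),-np.cos(h),0]);p=s["position"]
for g in(.02,.025,.04):
  for z in(.005,.02,.03): print(g,z,k(p*[1,1,0]+y*g+[0,0,z]),k(p*[1,1,0]-y*g+[0,0,z]))
```

```text
0.04002679383080616 0.0 [ 0.42648914 -0.24833719  0.00537328]
0.02 0.005 [205. 241.] [210. 202.]
0.02 0.02 [202. 231.] [208. 192.]
0.02 0.03 [200. 225.] [206. 185.]
0.025 0.005 [204. 246.] [211. 197.]
0.025 0.02 [201. 236.] [208. 187.]
0.025 0.03 [200. 230.] [207. 180.]
0.04 0.005 [202. 261.] [213. 182.]
0.04 0.02 [199. 251.] [210. 172.]
0.04 0.03 [198. 245.] [209. 165.]
```

step_arm(motion=[[[30, 0, 0, 0, 0], [30, 0, 0, 0, 0]]], squeeze=50)

```text
clock: 3.9
position: [0.4265, -0.2483, 0.0053]
tool_rot: [2.344, 2.092, -0.0]
force: [0.6, 1.1, -0.1]
finger_gap: 0.0299
finger_force: 0.0
```

Run:
```python
from h import *
ims=[eyes.camera("scene") for _ in range(6)]
a=np.mean(ims,0).astype(np.uint8)
c=cv2.resize(a[170:230,140:220],(800,600),interpolation=cv2.INTER_CUBIC)
c=np.clip(c.astype(float)*1.6,0,255).astype(np.uint8);cv2.imwrite("pics/c3.png",c[:,:,::-1])
```

```text
(no output)
```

View pics/c3.png

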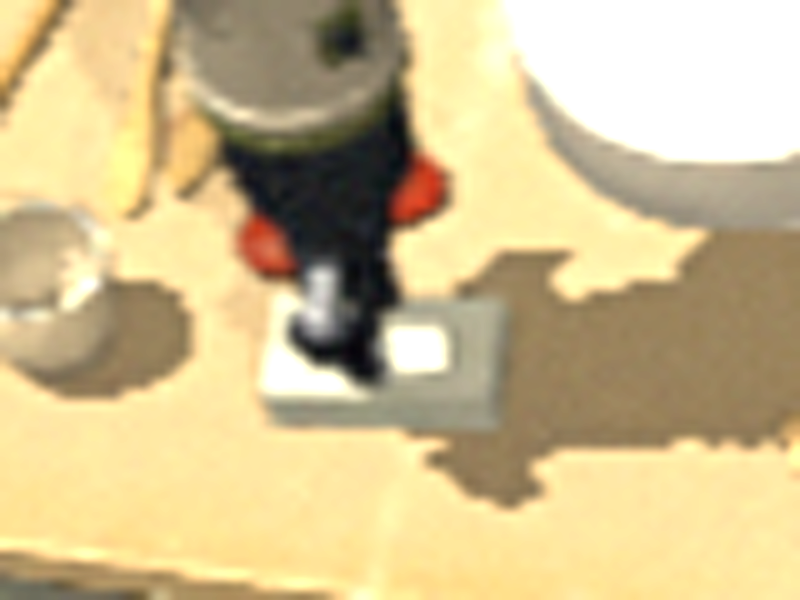

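The picture shows the near fingertip at about (372,380), apparently above the bed's rim instead of outside it. I'll feel the height with a gentle touch-down.

step_arm(motion=[[[30, 0, 0, 0.05, 0], [30, 0, 0, 0.05, 0], [30, 0, 0, 0.05, 0], [30, 0, 0, 0, 0]]])

```text
clock: 4.6
position: [0.4264, -0.2483, -0.0004]
tool_rot: [-2.344, -2.092, 0.001]
force: [-2.8, 1.2, 8.2]
finger_gap: 0.0299
finger_force: 4.1
```

step_arm(motion=[[[85, 0, 0, -0.2, 0], [85, 0, 0, 0, 0], [85, 0, 0, 0, 0], [85, 0, 0, 0, 0], [85, 0, 0, 0, 0], [85, 0, 0, 0.1, 0], [85, 0, 0, 0.1, 0], [85, 0, 0, 0.1, 0], [85, 0, 0, 0, 0]]])

```text
clock: 5.5
position: [0.426, -0.248, -0.0055]
tool_rot: [-2.343, -2.091, 0.0]
force: [-0.5, 0.5, 0.7]
finger_gap: 0.0851
finger_force: 0.0
```

step_arm(motion=[[[85, 0, 0, 0.07, 0], [85, 0, 0, 0.07, 0]]])

```text
clock: 5.7
position: [0.4266, -0.2484, -0.0104]
tool_rot: [2.343, 2.092, 0.0]
force: [-0.5, 0.1, 0.0]
finger_gap: 0.085
finger_force: 0.0
```

step_arm(motion=[[[85, 0, 0, 0.05, 0], [85, 0, 0, 0.05, 0], [85, 0, 0, 0.05, 0], [85, 0, 0, 0, 0]]])

```text
clock: 6.1
position: [0.4263, -0.2482, -0.0165]
tool_rot: [-2.343, -2.092, 0.0]
force: [-0.9, 0.2, 0.5]
finger_gap: 0.0846
finger_force: 0.0
```

The reading of TCP height is clearly biased, since -16 mm is still free. I'll go on down a little and close.

step_arm(motion=[[[85, 0, 0, 0.06, 0], [85, 0, 0, 0.06, 0], [85, 0, 0, 0, 0]]])

```text
clock: 6.4
position: [0.4263, -0.2482, -0.0214]
tool_rot: [-2.343, -2.092, 0.0]
force: [-0.3, -0.9, -0.2]
finger_gap: 0.0849
finger_force: 0.0
```

step_arm(motion=[[[60, 0, 0, 0, 0], [55, 0, 0, 0, 0], [40, 0, 0, 0, 0], [40, 0, 0, 0, 0], [40, 0, 0, 0, 0]]], squeeze=50)

```text
clock: 6.9
position: [0.4267, -0.2485, -0.0208]
tool_rot: [2.343, 2.092, 0.0]
force: [-1.3, 0.5, 5.3]
finger_gap: 0.0489
finger_force: 52.6
```

Gripped: the gap is 49 mm with 53 N. The bed's underside is about 21 mm above the TCP reading. Now I'll lift it and carry it to the fixture.

Run:
```python
from plan import *
plan(fx(-.002,0,.064),FH,14,40);print(fx(-.002,0,.064))
```

```text
from [ 0.4267 -0.2485 -0.0208] 83.51 clock 6.9 F [-1.3  0.5  5.3]
[[40, 0.48, 0.07, -0.15, np.float64(-0.17)], [40, 0.48, 0.08, -0.15, np.float64(-0.17)], [40, 0.48, 0.1, -0.15, np.float64(-0.17)], [40, 0.48, 0.11, -0.15, np.float64(-0.17)], [40, 0.47, 0.12, -0.15, np.float64(-0.17)], [40, 0.47, 0.13, -0.15, np.float64(-0.17)], [40, 0.47, 0.14, -0.15, np.float64(-0.17)], [40, 0.46, 0.15, -0.15, np.float64(-0.17)], [40, 0.46, 0.16, -0.15, np.float64(-0.17)], [40, 0.46, 0.18, -0.15, np.float64(-0.17)], [40, 0.45, 0.19, -0.15, np.float64(-0.17)], [40, 0.45, 0.2, -0.15, np.float64(-0.17)], [40, 0.44, 0.21, -0.15, np.float64(-0.17)], [40, 0.44, 0.22, -0.15, np.float64(-0.17)]]
[0.49774854 0.01585095 0.064     ]
```

step_arm(motion=[[[40, 0, 0, -0.5, 0], [40, 0, 0, -0.8, 0], [40, 0, 0, -0.83, 0], [40, 0.48, 0.07, 0, -0.17], [40, 0.48, 0.08, 0, -0.17], [40, 0.48, 0.1, 0, -0.17], [40, 0.48, 0.11, 0, -0.17], [40, 0.47, 0.12, 0, -0.17], [40, 0.47, 0.13, 0, -0.17], [40, 0.47, 0.14, 0, -0.17], [40, 0.46, 0.15, 0, -0.17], [40, 0.46, 0.16, 0, -0.17], [40, 0.46, 0.18, 0, -0.17], [40, 0.45, 0.19, 0, -0.17], [40, 0.45, 0.2, 0, -0.17], [40, 0.44, 0.21, 0, -0.17], [40, 0.44, 0.22, 0, -0.18], [40, 0, 0, 0, 0], [40, 0, 0, 0, 0]]])

```text
clock: 8.8
position: [0.4985, 0.0164, 0.064]
tool_rot: [-1.962, -2.453, 0.0]
force: [-0.9, -0.0, -2.2]
finger_gap: 0.0488
finger_force: 52.5
```

```bash
cat > look.py <<'E'
import sys
from plan import *
def look(name,o=(210,180),w=80,h=60,n=4):
    a=np.mean([eyes.camera("scene") for _ in range(n)],0).astype(np.uint8);b=np.mean([eyes.camera("top") for _ in range(n)],0).astype(np.uint8)
    f=lambda im,x,y:cv2.resize(im[y:y+h,x:x+w],(400,300),interpolation=cv2.INTER_CUBIC)
    cv2.imwrite(f"pics/{name}.png",np.hstack([f(a,*o),f(b,236,160)])[:,:,::-1])
def st():
    s=env.sense();h=head(s["tool_rot"]);p=s["position"];a=np.radians(FH);d=p[:2]-F0
    print("fixture frame mm",(1e3*np.array([np.cos(a)*d[0]+np.sin(a)*d[1],-np.sin(a)*d[0]+np.cos(a)*d[1],p[2]])).round(1),"head",round(h,2),"F fix",np.round([np.cos(a)*s["force"][0]+np.sin(a)*s["force"][1],-np.sin(a)*s["force"][0]+np.cos(a)*s["force"][1],s["force"][2]],1),"M",s["ft_torque"].round(2),"gap",round(s["finger_gap"],4),s["clock"])
if __name__=="__main__":
    if len(sys.argv)>1: look(sys.argv[1])
    st()
E
python3 look.py l1
```

```text
fixture frame mm [-2.6 -0.6 64.1] head 102.59 F fix [-0.2  0.1 -1. ] M [ 0.01  0.02 -0.04] gap 0.0491 9.2
```

View pics/l1.png

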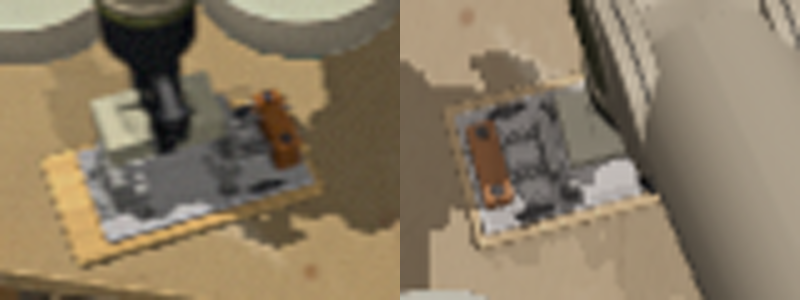

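The bed is held level over the pocket: in the scene crop it spans (90,70) to (225,160), and the top crop shows its +x end at (560,95)-(580,160), short of the sprung plate. Next I'll lower it to just above the stop height and feel for the plate.

step_arm(motion=[[[40, 0, 0.0, 0.2, -0.04], [40, 0, 0, 0.2, 0], [40, 0, 0, 0.12, 0], [40, 0, 0, 0, 0]]])

```text
clock: 9.6
position: [0.4977, 0.0158, 0.0422]
tool_rot: [-1.956, -2.457, 0.001]
force: [-0.4, 0.1, -1.3]
finger_gap: 0.0489
finger_force: 52.5
```

```bash
python3 look.py
```

```text
fixture frame mm [-2.1  0.1 42.2] head 102.96 F fix [ 0.2  0.4 -1.3] M [-0.    0.04 -0.  ] gap 0.0489 9.6
```

step_arm(motion=[[[40, 0.05, 0, 0, 0], [40, 0.05, 0, 0, 0], [40, 0, 0, 0, 0]]])

```text
clock: 9.9
position: [0.4978, 0.0196, 0.0436]
tool_rot: [1.956, 2.457, -0.0]
force: [0.7, -0.8, -2.6]
finger_gap: 0.0489
finger_force: 52.5
```

```bash
python3 look.py
```

```text
fixture frame mm [ 1.7 -0.9 43.6] head 102.96 F fix [-0.9 -0.5 -2.6] M [-0.01  0.01 -0.03] gap 0.0489 9.9
```

step_arm(motion=[[[40, 0.04, 0, 0, 0], [40, 0.04, 0, 0, 0], [40, 0, 0, 0, 0]]])

```text
clock: 10.2
position: [0.4972, 0.022, 0.0436]
tool_rot: [1.956, 2.456, -0.001]
force: [1.5, -6.2, -0.1]
finger_gap: 0.0492
finger_force: 52.6
```

```bash
python3 look.py
```

```text
fixture frame mm [ 4.1 -0.8 43.6] head 102.92 F fix [-6.4 -0.1 -0.1] M [-1.17 -0.22  0.1 ] gap 0.0492 10.2
```

step_arm(motion=[[[40, 0.04, 0, 0, 0], [40, 0.04, 0, 0, 0], [40, 0, 0, 0, 0]]])

```text
clock: 10.5
position: [0.4965, 0.0246, 0.0436]
tool_rot: [1.957, 2.456, -0.001]
force: [1.1, -8.3, -0.7]
finger_gap: 0.049
finger_force: 52.7
```

```bash
python3 look.py
```

```text
fixture frame mm [ 6.8 -0.8 43.6] head 102.9 F fix [-8.4  0.8 -0.7] M [-1.55 -0.27  0.2 ] gap 0.049 10.5
```

Contact came at x of about 0.8 mm, and the force follows the spring law (8.4 N at about 6.2 mm travel). I'll push to about 9.5 mm travel, then lower and watch for the dowels.

step_arm(motion=[[[40, 0.04, 0, 0, 0], [40, 0.04, 0, 0, 0], [40, 0, 0, 0.1, 0], [40, 0, 0, 0.1, 0], [40, 0, 0, 0, 0]]])

```text
clock: 11.0
position: [0.4964, 0.027, 0.0356]
tool_rot: [1.957, 2.454, -0.001]
force: [2.6, -9.0, -0.6]
finger_gap: 0.0495
finger_force: 52.7
```

```bash
python3 look.py
```

```text
fixture frame mm [ 9.2 -1.2 35.6] head 102.86 F fix [-9.4 -0.5 -0.6] M [-1.85 -0.58  0.13] gap 0.0495 11.0
```

step_arm(motion=[[[40, 0.04, 0, 0, 0.01], [40, 0, 0, 0.05, 0], [40, 0, 0, 0.05, 0], [40, 0, 0, 0, 0]]])

```text
clock: 11.4
position: [0.4961, 0.0283, 0.0319]
tool_rot: [1.959, 2.452, -0.001]
force: [1.9, -10.1, 1.9]
finger_gap: 0.0486
finger_force: 53.0
```

```bash
python3 look.py
```

```text
fixture frame mm [10.5 -1.2 31.9] head 102.77 F fix [-10.3   0.4   1.9] M [-2.02 -0.45  0.17] gap 0.0486 11.4
```

step_arm(motion=[[[40, 0, 0, 0.05, 0], [40, 0, 0, 0.05, 0], [40, 0, 0, 0.05, 0], [40, 0, 0, 0, 0]]])

```text
clock: 11.8
position: [0.4962, 0.0283, 0.0259]
tool_rot: [1.959, 2.452, -0.001]
force: [2.6, -9.6, 2.4]
finger_gap: 0.0493
finger_force: 53.0
```

```bash
python3 look.py
```

```text
fixture frame mm [10.5 -1.3 25.9] head 102.77 F fix [-9.9 -0.4  2.4] M [-2.02 -0.52  0.18] gap 0.0493 11.8
```

It slipped in between the dowels with no lateral force. Continuing down to the floor.

step_arm(motion=[[[40, 0, 0, 0.1, 0], [40, 0, 0, 0.1, 0], [40, 0, 0, 0.1, 0], [40, 0, 0, 0.1, 0], [40, 0, 0, 0.1, 0], [40, 0, 0, 0.1, 0], [40, 0, 0, 0, 0]]])

```text
clock: 12.5
position: [0.4965, 0.0284, 0.0017]
tool_rot: [1.959, 2.452, -0.001]
force: [5.1, -9.9, 0.2]
finger_gap: 0.0491
finger_force: 52.7
```

```bash
python3 look.py
```

```text
fixture frame mm [10.5 -1.6  1.7] head 102.76 F fix [-10.8  -2.7   0.2] M [-2.02 -0.8   0.13] gap 0.0491 12.5
```

step_arm(motion=[[[40, 0, 0, 0.04, 0], [40, 0, 0, 0.03, 0], [40, 0, 0, 0.03, 0], [40, 0, 0, 0, 0]]])

```text
clock: 12.9
position: [0.4966, 0.0284, -0.0019]
tool_rot: [1.959, 2.452, -0.0]
force: [2.1, -9.6, 3.2]
finger_gap: 0.0489
finger_force: 53.2
```

```bash
python3 look.py
```

```text
fixture frame mm [10.5 -1.7 -1.9] head 102.76 F fix [-9.8  0.1  3.2] M [-1.92 -0.56  0.19] gap 0.0489 12.9
```

Bottom at about 19 mm. A few more mm to the floor.

step_arm(motion=[[[40, 0, 0, 0.03, 0], [40, 0, 0, 0.03, 0], [40, 0, 0, 0.03, 0], [40, 0, 0, 0, 0]]])

```text
clock: 13.3
position: [0.4967, 0.0284, -0.0048]
tool_rot: [1.958, 2.452, -0.001]
force: [-1.5, -10.2, 14.9]
finger_gap: 0.0487
finger_force: 54.4
```

```bash
python3 look.py
```

```text
fixture frame mm [10.4 -1.7 -4.8] head 102.77 F fix [-9.6  3.7 14.9] M [-2.09  0.62  0.19] gap 0.0487 13.3
```

step_arm(motion=[[[40, -0.02, 0, -0.01, 0], [40, -0.02, 0, 0, 0], [40, -0.01, 0, 0, 0], [40, 0, 0, 0, 0]]])

```text
clock: 13.7
position: [0.4968, 0.0278, -0.0047]
tool_rot: [1.958, 2.454, 0.001]
force: [0.1, -5.4, 8.6]
finger_gap: 0.049
finger_force: 53.8
```

```bash
python3 look.py
```

```text
fixture frame mm [ 9.8 -1.8 -4.7] head 102.82 F fix [-5.3  1.1  8.6] M [-1.12  0.15  0.09] gap 0.049 13.7
```

step_arm(motion=[[[60, 0, 0, 0, 0], [75, 0, 0, 0, 0], [75, 0, 0, 0, 0], [75, 0, 0, 0, 0]]])

```text
clock: 14.1
position: [0.4953, 0.029, -0.006]
tool_rot: [-1.958, -2.457, -0.0]
force: [-1.0, 0.2, 0.6]
finger_gap: 0.0747
finger_force: 0.0
```

```bash
python3 look.py
```

```text
fixture frame mm [11.3 -0.6 -6. ] head 102.89 F fix [0.4 0.9 0.6] M [ 0.01  0.02 -0.02] gap 0.0747 14.1
```

Released. Now I'll rise and go to the spacer.

Run:
```python
from plan import *
plan([.429,.3125,.09],107.7,10,85)
```

```text
from [ 0.4953  0.029  -0.006 ] 102.89 clock 14.1 F [-1.   0.2  0.6]
[[85, 0.73, -0.0, -0.24, np.float64(-0.06)], [85, 0.73, 0.0, -0.24, np.float64(-0.06)], [85, 0.73, 0.01, -0.24, np.float64(-0.06)], [85, 0.73, 0.01, -0.24, np.float64(-0.06)], [85, 0.73, 0.02, -0.24, np.float64(-0.06)], [85, 0.73, 0.03, -0.24, np.float64(-0.06)], [85, 0.73, 0.03, -0.24, np.float64(-0.06)], [85, 0.73, 0.04, -0.24, np.float64(-0.06)], [85, 0.73, 0.05, -0.24, np.float64(-0.06)], [85, 0.73, 0.05, -0.24, np.float64(-0.06)]]
```

step_arm(motion=[[[75, 0, 0, -0.5, 0], [75, 0, 0, -0.9, 0], [75, 0, 0, -1.0, 0], [85, 0.73, 0, 0, -0.06], [85, 0.73, 0, 0, -0.06], [85, 0.73, 0.01, 0, -0.06], [85, 0.73, 0.01, 0, -0.06], [85, 0.73, 0.02, 0, -0.06], [85, 0.73, 0.03, 0, -0.06], [85, 0.73, 0.03, 0, -0.06], [85, 0.73, 0.04, 0, -0.06], [85, 0.73, 0.05, 0, -0.06], [85, 0.73, 0.05, 0, -0.06], [85, 0, 0, 0.6, 0], [85, 0, 0, 0.6, 0], [85, 0, 0, 0, 0]]])

```text
clock: 15.7
position: [0.4271, 0.3121, 0.0394]
tool_rot: [-1.852, -2.535, 0.007]
force: [0.7, -0.6, 0.4]
finger_gap: 0.0848
finger_force: 0.0
```

Run:
```python
from fit import *
from plan import *
plan([.429,.3125,-.020],107.7,1,85)
ims={c:save(c,f"{c}_b") for c in("top","scene")}
# bed home check: search fixture-frame offset of bed top (z .042)
P=rect(-.048,.048,-.025,.025,.042);G={c:grad(ims[c],.8) for c in ims};b=None
for x in np.arange(.002,.018,.001):
  for y in np.arange(-.006,.0061,.001):
    for a in np.radians(np.arange(100,107,.7)):
      v=[*fx(x,y,0)[:2],a];f=sum(map_coordinates(G[c],pj(c,place(P[::2],v))[::-1],order=1).mean()/G[c].max() for c in ims)
      if b is None or f>b[0]:b=(f,x,y,np.degrees(a))
print(b)
f=lambda im,x,y,w=50,h=75:cv2.resize(im[y:y+h,x:x+w],(400,600),interpolation=cv2.INTER_CUBIC)
f=lambda im,x,y:cv2.resize(im[y:y+45,x:x+60],(400,300),interpolation=cv2.INTER_CUBIC)
cv2.imwrite("pics/c4.png",np.vstack([np.hstack([f(ims["scene"],215,188),f(ims["top"],240,165)]),np.hstack([f(ims["scene"],282,172),f(ims["top"],170,185)])])[:,:,::-1])
```

```text
from [0.4271 0.3121 0.0394] 107.71 clock 15.7 F [ 0.7 -0.6  0.4]
[[85, -0.0, 0.05, 1.48, np.float64(0.0)]]
(np.float32(0.7976049), np.float64(0.016), np.float64(-0.003), np.float64(102.80000000000001))
```

View pics/c4.png

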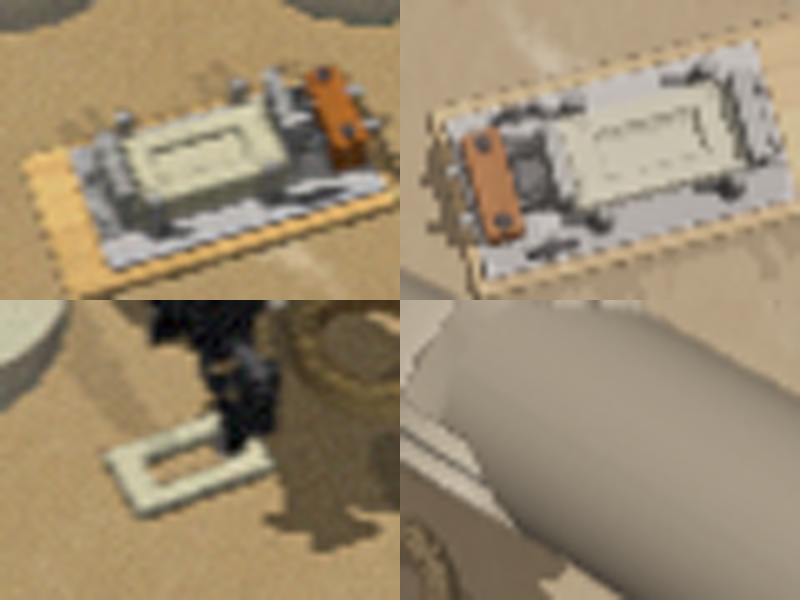

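The bed lies home in the pocket: in the top crop it sits square between the dowels, against the stop on the right and the plate on the left. The gripper is over the white spacer, around (195,465) in the lower scene crop. I'll descend and grip.

step_arm(motion=[[[85, 0, 0.05, 0.5, 0], [85, 0, 0, 0.5, 0], [85, 0, 0, 0.3, 0], [85, 0, 0, 0.17, 0], [60, 0, 0, 0, 0], [40, 0, 0, 0, 0], [40, 0, 0, 0, 0], [40, 0, 0, 0, 0], [40, 0, 0, 0, 0]]], squeeze=50)

```text
clock: 16.7
position: [0.4314, 0.3144, -0.0154]
tool_rot: [1.853, 2.536, 0.002]
force: [-1.6, -0.8, 7.0]
finger_gap: 0.0402
finger_force: 3.8
```

```bash
python3 look.py
```

```text
fixture frame mm [303.9  -2.3 -15.4] head 107.67 F fix [-0.4  1.7  7. ] M [-0.19  0.56 -0.02] gap 0.0402 16.7
```

The tips closed over the frame's top, 12 mm above the table with TCP at -15 mm, so the tips sit about 28 mm above the reading. I'll reopen and go lower.

step_arm(motion=[[[40, 0, 0, -0.2, 0], [85, 0, 0, 0, 0], [85, 0, 0, 0, 0], [85, 0, 0, 0, 0], [85, 0, 0, 0, 0], [85, 0, 0, 0.2, 0], [85, 0, 0, 0, 0]]])

```text
clock: 17.4
position: [0.4303, 0.3132, -0.0179]
tool_rot: [-1.854, -2.536, 0.003]
force: [0.4, 0.3, -0.5]
finger_gap: 0.0847
finger_force: 0.0
```

step_arm(motion=[[[85, 0, 0, 0.07, 0], [85, 0, 0, 0.06, 0], [85, 0, 0, 0, 0], [60, 0, 0, 0, 0], [60, 0, 0, 0, 0], [60, 0, 0, 0, 0]]])

```text
clock: 18.0
position: [0.431, 0.3139, -0.0218]
tool_rot: [1.854, 2.536, 0.0]
force: [0.4, -0.7, -0.4]
finger_gap: 0.06
finger_force: 0.0
```

```bash
python3 look.py
```

```text
fixture frame mm [303.4  -1.8 -21.8] head 107.67 F fix [-0.8 -0.2 -0.4] M [ 0.01 -0.02  0.01] gap 0.06 18.0
```

Now at -22 mm with no contact. I'll go down 4 mm more and close.

step_arm(motion=[[[60, 0, 0, 0.05, 0], [60, 0, 0, 0.05, 0], [60, 0, 0, 0, 0], [40, 0, 0, 0, 0], [40, 0, 0, 0, 0], [40, 0, 0, 0, 0]]], squeeze=50)

```text
clock: 18.6
position: [0.431, 0.314, -0.0257]
tool_rot: [1.854, 2.536, 0.0]
force: [-0.5, -0.1, 3.0]
finger_gap: 0.0487
finger_force: 52.1
```

```bash
python3 look.py
```

```text
fixture frame mm [303.5  -1.8 -25.7] head 107.67 F fix [0.  0.5 3. ] M [-0.12  0.32  0.04] gap 0.0487 18.6
```

Gripped (48.7 mm, 52 N); the underside is at TCP + 26 mm. Carrying it to the fixture.

Run:
```python
from plan import *
plan(fx(.003,-.001,.07),102.8,10,40)
```

```text
from [ 0.431   0.314  -0.0257] 107.67 clock 18.6 F [-0.5 -0.1  3. ]
[[40, -0.75, -0.06, -0.24, np.float64(0.06)], [40, -0.75, -0.06, -0.24, np.float64(0.06)], [40, -0.75, -0.05, -0.24, np.float64(0.06)], [40, -0.75, -0.04, -0.24, np.float64(0.06)], [40, -0.75, -0.04, -0.24, np.float64(0.06)], [40, -0.75, -0.03, -0.24, np.float64(0.06)], [40, -0.75, -0.03, -0.24, np.float64(0.06)], [40, -0.75, -0.02, -0.24, np.float64(0.06)], [40, -0.75, -0.01, -0.24, np.float64(0.06)], [40, -0.75, -0.01, -0.24, np.float64(0.06)]]
```

step_arm(motion=[[[40, 0, 0, -0.5, 0], [40, 0, 0, -0.9, 0], [40, 0, 0, -1.0, 0], [40, -0.75, -0.06, 0, 0.06], [40, -0.75, -0.06, 0, 0.06], [40, -0.75, -0.05, 0, 0.06], [40, -0.75, -0.04, 0, 0.06], [40, -0.75, -0.04, 0, 0.06], [40, -0.75, -0.03, 0, 0.06], [40, -0.75, -0.03, 0, 0.06], [40, -0.75, -0.02, 0, 0.06], [40, -0.75, -0.01, 0, 0.06], [40, -0.75, -0.01, 0, 0.06], [40, 0, 0, 0, 0], [40, 0, 0, 0, 0]]])

```text
clock: 20.1
position: [0.4975, 0.0206, 0.0699]
tool_rot: [-1.96, -2.455, 0.0]
force: [0.2, 0.5, -0.6]
finger_gap: 0.0485
finger_force: 52.1
```

```bash
python3 look.py
```

```text
fixture frame mm [ 2.7 -0.8 69.9] head 102.8 F fix [ 0.4 -0.4 -0.6] M [ 0.02  0.01 -0.02] gap 0.0485 20.1
```

step_arm(motion=[[[40, 0, 0, 0.4, 0], [40, 0, 0, 0.25, 0], [40, 0, 0, 0.15, 0], [40, 0.07, 0, 0, 0], [40, 0.05, 0, 0, 0], [40, 0, 0, 0, 0]]])

```text
clock: 20.7
position: [0.4968, 0.0263, 0.0386]
tool_rot: [1.957, 2.457, 0.001]
force: [0.5, -0.1, 0.7]
finger_gap: 0.0484
finger_force: 52.0
```

```bash
python3 look.py
```

```text
fixture frame mm [ 8.4 -1.4 38.6] head 102.92 F fix [-0.2 -0.5  0.7] M [0.04 0.   0.05] gap 0.0484 20.7
```

step_arm(motion=[[[40, 0.04, 0, 0, 0], [40, 0.02, 0, 0, 0], [40, 0, 0, 0, 0]]])

```text
clock: 21.0
position: [0.4962, 0.0279, 0.0383]
tool_rot: [1.958, 2.456, 0.0]
force: [-0.0, -0.2, -1.3]
finger_gap: 0.0488
finger_force: 52.1
```

```bash
python3 look.py
```

```text
fixture frame mm [10.1 -1.2 38.3] head 102.87 F fix [-0.2  0.1 -1.3] M [ 0.04 -0.04  0.04] gap 0.0488 21.0
```

step_arm(motion=[[[40, 0.03, 0, 0, 0], [40, 0.02, 0, 0, 0], [40, 0, 0, 0, 0]]])

```text
clock: 21.3
position: [0.4961, 0.0281, 0.0383]
tool_rot: [1.959, 2.454, -0.002]
force: [1.8, -6.9, -0.0]
finger_gap: 0.0487
finger_force: 52.1
```

```bash
python3 look.py
```

```text
fixture frame mm [10.3 -1.2 38.3] head 102.8 F fix [-7.1 -0.3 -0. ] M [-1.38 -0.39  0.17] gap 0.0487 21.3
```

step_arm(motion=[[[40, 0.03, 0, 0, 0], [40, 0, 0, 0, 0]]])

```text
clock: 21.5
position: [0.496, 0.0286, 0.0383]
tool_rot: [1.959, 2.453, -0.003]
force: [1.4, -9.0, -0.1]
finger_gap: 0.0485
finger_force: 52.1
```

```bash
python3 look.py
```

```text
fixture frame mm [10.8 -1.2 38.3] head 102.77 F fix [-9.1  0.6 -0.1] M [-1.92 -0.46  0.14] gap 0.0485 21.5
```

Contact at home travel, 9 N. I'll push 2.5 mm more and lower.

step_arm(motion=[[[40, 0.04, 0, 0, 0], [40, 0.03, 0, 0, 0], [40, 0, 0, 0.1, 0], [40, 0, 0, 0.1, 0], [40, 0, 0, 0, 0]]])

```text
clock: 22.0
position: [0.4959, 0.0308, 0.0304]
tool_rot: [1.959, 2.452, -0.002]
force: [1.9, -11.0, 3.4]
finger_gap: 0.0486
finger_force: 52.4
```

```bash
python3 look.py
```

```text
fixture frame mm [13.  -1.5 30.4] head 102.74 F fix [-11.2   0.6   3.4] M [-2.24 -0.43  0.15] gap 0.0486 22.0
```

step_arm(motion=[[[40, 0, 0, 0.06, 0], [40, 0, 0, 0.06, 0], [40, 0, 0, 0.06, 0], [40, 0, 0, 0.04, 0], [40, 0, 0, 0, 0]]])

```text
clock: 22.5
position: [0.496, 0.0308, 0.0218]
tool_rot: [1.959, 2.451, -0.002]
force: [3.2, -11.2, 4.1]
finger_gap: 0.0483
finger_force: 52.5
```

```bash
python3 look.py
```

```text
fixture frame mm [13.  -1.7 21.8] head 102.74 F fix [-11.7  -0.6   4.1] M [-2.22 -0.52  0.23] gap 0.0483 22.5
```

step_arm(motion=[[[40, 0, 0, 0.05, 0], [40, 0, 0, 0.04, 0], [40, 0, 0, 0.03, 0], [40, 0, 0, 0, 0]]])

```text
clock: 22.9
position: [0.4961, 0.0308, 0.0171]
tool_rot: [1.959, 2.451, -0.002]
force: [2.5, -11.3, 4.0]
finger_gap: 0.0481
finger_force: 52.6
```

```bash
python3 look.py
```

```text
fixture frame mm [13.  -1.7 17.1] head 102.74 F fix [-11.6   0.1   4. ] M [-2.15 -0.49  0.22] gap 0.0481 22.9
```

step_arm(motion=[[[40, 0, 0, 0.03, 0], [40, 0, 0, 0.02, 0], [40, 0, 0, 0, 0]]])

```text
clock: 23.2
position: [0.4962, 0.0309, 0.0162]
tool_rot: [1.959, 2.451, -0.003]
force: [-4.2, -11.5, 20.7]
finger_gap: 0.0486
finger_force: 54.3
```

```bash
python3 look.py
```

```text
fixture frame mm [13.  -1.8 16.2] head 102.74 F fix [-10.3   6.7  20.7] M [-2.44  1.1   0.13] gap 0.0486 23.2
```

Seated. I'll ease off, slide back toward the stop and let go.

step_arm(motion=[[[40, -0.02, 0, -0.03, 0], [40, -0.03, 0, 0, 0], [40, -0.02, 0, 0, 0], [40, 0, 0, 0, 0]]])

```text
clock: 23.6
position: [0.4966, 0.029, 0.0164]
tool_rot: [1.959, 2.452, -0.001]
force: [3.1, -6.9, 3.7]
finger_gap: 0.0484
finger_force: 52.5
```

```bash
python3 look.py
```

```text
fixture frame mm [11.1 -1.8 16.4] head 102.77 F fix [-7.4 -1.5  3.7] M [-1.59 -0.43  0.09] gap 0.0484 23.6
```

step_arm(motion=[[[60, 0, 0, 0, 0], [75, 0, 0, 0, 0], [75, 0, 0, 0, 0], [75, 0, 0, -0.3, 0], [75, 0, 0, -0.9, 0], [75, 0, 0, -1.0, 0], [75, 0, 0, 0, 0]]])

```text
clock: 24.3
position: [0.4984, 0.032, 0.1092]
tool_rot: [1.954, 2.452, 0.007]
force: [0.8, 0.0, -1.0]
finger_gap: 0.0745
finger_force: 0.0
```

Run:
```python
from plan import *
plan([.592,.3385,.105],86.5,12,60)
```

```text
from [0.4984 0.032  0.1092] 102.91 clock 24.3 F [ 0.8  0.  -1. ]
[[60, 0.58, 0.33, 0.01, np.float64(0.17)], [60, 0.59, 0.32, 0.01, np.float64(0.17)], [60, 0.59, 0.3, 0.01, np.float64(0.17)], [60, 0.6, 0.29, 0.01, np.float64(0.17)], [60, 0.61, 0.28, 0.01, np.float64(0.17)], [60, 0.61, 0.26, 0.01, np.float64(0.17)], [60, 0.62, 0.25, 0.01, np.float64(0.17)], [60, 0.63, 0.23, 0.01, np.float64(0.17)], [60, 0.63, 0.22, 0.01, np.float64(0.17)], [60, 0.64, 0.2, 0.01, np.float64(0.17)], [60, 0.64, 0.19, 0.01, np.float64(0.17)], [60, 0.65, 0.17, 0.01, np.float64(0.17)]]
```

step_arm(motion=[[[60, 0.58, 0.33, 0, 0.17], [60, 0.59, 0.32, 0, 0.17], [60, 0.59, 0.3, 0, 0.17], [60, 0.6, 0.29, 0, 0.17], [60, 0.61, 0.28, 0, 0.17], [60, 0.61, 0.26, 0, 0.17], [60, 0.62, 0.25, 0, 0.17], [60, 0.63, 0.23, 0, 0.17], [60, 0.63, 0.22, 0, 0.17], [60, 0.64, 0.2, 0, 0.17], [60, 0.64, 0.19, 0, 0.17], [60, 0.65, 0.17, 0, 0.17], [60, 0, 0, 0.6, 0], [60, 0, 0, 0.6, 0], [60, 0, 0, 0, 0], [60, 0, 0, 0, 0]]])

```text
clock: 25.9
position: [0.5889, 0.3377, 0.0561]
tool_rot: [-2.287, -2.153, 0.001]
force: [0.8, 0.2, 1.4]
finger_gap: 0.0599
finger_force: 0.0
```

Run:
```python
from plan import *
plan([.592,.3385,-.012],86.5,1,60)
ims={c:save(c,f"{c}_c") for c in("top","scene")}
f=lambda im,x,y:cv2.resize(im[y:y+45,x:x+60],(400,300),interpolation=cv2.INTER_CUBIC)
cv2.imwrite("pics/c5.png",np.vstack([np.hstack([f(ims["scene"],215,188),f(ims["top"],240,165)]),np.hstack([f(ims["scene"],295,195),f(ims["top"],165,145)])])[:,:,::-1])
```

```text
from [0.5889 0.3377 0.0561] 86.55 clock 25.9 F [0.8 0.2 1.4]
[[60, 0.02, 0.08, 1.7, np.float64(0.01)]]
```

View pics/c5.png

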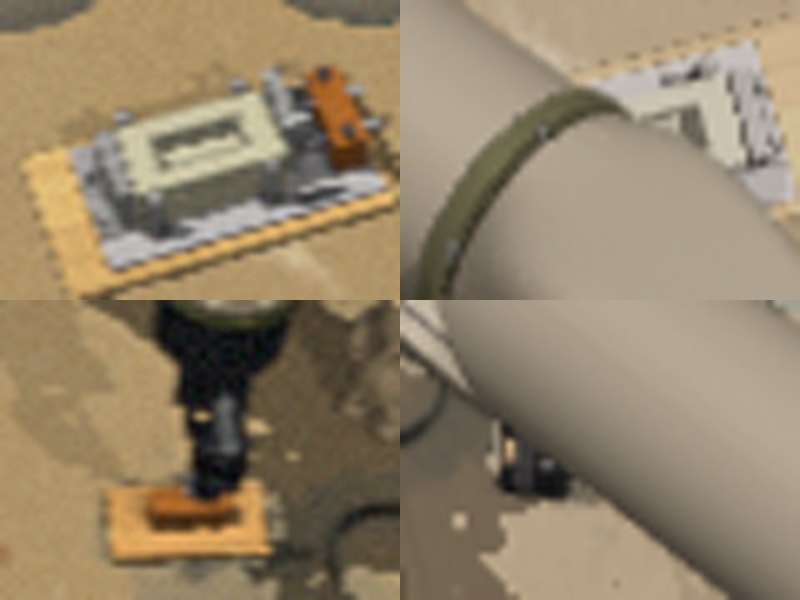

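The spacer lies square on the bed (upper-left crop, 120,130 to 285,170). The gripper is over the cover's handle at about (190,505). I'll descend and grip the handle.

step_arm(motion=[[[60, 0.02, 0.08, 0.6, 0], [60, 0, 0, 0.6, 0], [60, 0, 0, 0.3, 0], [60, 0, 0, 0.1, 0], [60, 0, 0, 0.1, 0], [60, 0, 0, 0, 0]]])

```text
clock: 26.6
position: [0.5926, 0.3386, -0.0116]
tool_rot: [2.287, 2.153, 0.001]
force: [-1.1, -0.9, -0.4]
finger_gap: 0.0599
finger_force: 0.0
```

step_arm(motion=[[[40, 0, 0, 0, 0], [20, 0, 0, 0, 0], [10, 0, 0, 0, 0], [10, 0, 0, 0, 0], [10, 0, 0, 0, 0], [10, 0, 0, 0, 0], [10, 0, 0, 0, 0]]], squeeze=50)

```text
clock: 27.3
position: [0.5926, 0.3386, -0.0116]
tool_rot: [2.287, 2.153, 0.001]
force: [-0.9, -1.0, 5.6]
finger_gap: 0.0167
finger_force: 50.2
```

```bash
python3 look.py
```

```text
fixture frame mm [ 291.3 -164.8  -11.6] head 86.55 F fix [-0.8  1.1  5.6] M [-0.13  0.18  0.06] gap 0.0167 27.3
```

Run:
```python
from plan import *
plan(fx(.002,-.001,.083),102.8,12,10)
```

```text
from [ 0.5926  0.3386 -0.0116] 86.55 clock 27.3 F [-0.9 -1.   5.6]
[[10, -0.67, -0.16, -0.2, np.float64(-0.17)], [10, -0.67, -0.17, -0.2, np.float64(-0.17)], [10, -0.67, -0.19, -0.2, np.float64(-0.17)], [10, -0.66, -0.2, -0.2, np.float64(-0.17)], [10, -0.66, -0.22, -0.2, np.float64(-0.17)], [10, -0.65, -0.24, -0.2, np.float64(-0.17)], [10, -0.65, -0.25, -0.2, np.float64(-0.17)], [10, -0.64, -0.27, -0.2, np.float64(-0.17)], [10, -0.63, -0.28, -0.2, np.float64(-0.17)], [10, -0.63, -0.3, -0.2, np.float64(-0.17)], [10, -0.62, -0.31, -0.2, np.float64(-0.17)], [10, -0.61, -0.33, -0.2, np.float64(-0.17)]]
```

step_arm(motion=[[[10, 0, 0, -0.5, 0], [10, 0, 0, -0.9, 0], [10, 0, 0, -0.97, 0], [10, -0.67, -0.16, 0, -0.17], [10, -0.67, -0.17, 0, -0.17], [10, -0.67, -0.19, 0, -0.17], [10, -0.66, -0.2, 0, -0.17], [10, -0.66, -0.22, 0, -0.17], [10, -0.65, -0.24, 0, -0.17], [10, -0.65, -0.25, 0, -0.17], [10, -0.64, -0.27, 0, -0.17], [10, -0.63, -0.28, 0, -0.17], [10, -0.63, -0.3, 0, -0.17], [10, -0.62, -0.31, 0, -0.17], [10, -0.61, -0.33, 0, -0.17], [10, 0, 0, 0, 0], [10, 0, 0, 0, 0]]])

```text
clock: 29.0
position: [0.4974, 0.0191, 0.0834]
tool_rot: [1.959, 2.454, 0.0]
force: [0.5, -0.5, -0.7]
finger_gap: 0.0169
finger_force: 49.4
```

```bash
python3 look.py l5
```

```text
fixture frame mm [ 2.2 -0.5 82.5] head 102.92 F fix [ 0.2  0.2 -0.2] M [ 0.02 -0.06 -0.04] gap 0.017 29.4
```

step_arm(motion=[[[10, 0, 0.02, 0.4, 0], [10, 0, 0, 0.25, 0], [10, 0, 0, 0.11, 0], [10, 0.06, 0, 0, 0], [10, 0.05, 0, 0, 0], [10, 0, 0, 0, 0]]])

```text
clock: 30.0
position: [0.4973, 0.0244, 0.0525]
tool_rot: [1.957, 2.457, 0.001]
force: [-0.7, -0.3, -0.8]
finger_gap: 0.0168
finger_force: 49.4
```

```bash
python3 look.py
```

```text
fixture frame mm [ 6.5 -1.5 52.5] head 102.91 F fix [-0.1  0.8 -0.8] M [0.06 0.04 0.02] gap 0.0168 30.0
```

step_arm(motion=[[[10, 0.03, 0, 0, 0], [10, 0.03, 0, 0, 0], [10, 0, 0, 0, 0]]])

```text
clock: 30.3
position: [0.4966, 0.0264, 0.0523]
tool_rot: [1.958, 2.456, 0.0]
force: [0.3, 0.1, -1.4]
finger_gap: 0.017
finger_force: 49.4
```

```bash
python3 look.py
```

```text
fixture frame mm [ 8.5 -1.2 52.3] head 102.88 F fix [ 0.  -0.3 -1.4] M [0.   0.03 0.  ] gap 0.017 30.3
```

step_arm(motion=[[[10, 0.03, 0, 0, 0], [10, 0.02, 0, 0, 0], [10, 0, 0, 0, 0]]])

```text
clock: 30.6
position: [0.4961, 0.0282, 0.0521]
tool_rot: [1.958, 2.456, -0.0]
force: [-0.1, 0.7, -1.0]
finger_gap: 0.0171
finger_force: 49.4
```

```bash
python3 look.py
```

```text
fixture frame mm [10.4 -1.1 52.1] head 102.87 F fix [ 0.7 -0.1 -1. ] M [-0.02  0.02  0.  ] gap 0.0171 30.6
```

step_arm(motion=[[[10, 0.03, 0, 0, 0], [10, 0, 0, 0, 0]]])

```text
clock: 30.8
position: [0.496, 0.0284, 0.0522]
tool_rot: [1.959, 2.455, -0.001]
force: [1.4, -4.4, -0.1]
finger_gap: 0.0169
finger_force: 49.5
```

```bash
python3 look.py
```

```text
fixture frame mm [10.6 -1.2 52.2] head 102.83 F fix [-4.6 -0.4 -0.1] M [-1.04 -0.23  0.12] gap 0.0169 30.8
```

Contact with the plate at x of about 10.5. Pushing about 2.5 mm further.

step_arm(motion=[[[10, 0.03, 0, 0, 0], [10, 0.03, 0, 0, 0], [10, 0.03, 0, 0, 0], [10, 0, 0, 0, 0]]])

```text
clock: 31.2
position: [0.4956, 0.0304, 0.0523]
tool_rot: [1.959, 2.453, -0.003]
force: [2.4, -9.9, 1.9]
finger_gap: 0.0172
finger_force: 49.7
```

```bash
python3 look.py
```

```text
fixture frame mm [12.7 -1.2 52.3] head 102.78 F fix [-10.2  -0.2   1.9] M [-2.32 -0.46  0.18] gap 0.0172 31.2
```

step_arm(motion=[[[10, 0, 0, 0.06, 0], [10, 0, 0, 0.06, 0], [10, 0, 0, 0.05, 0], [10, 0, 0, 0, 0]]])

```text
clock: 31.6
position: [0.4961, 0.0304, 0.0457]
tool_rot: [1.959, 2.452, -0.002]
force: [3.2, -9.2, 3.0]
finger_gap: 0.0172
finger_force: 49.8
```

```bash
python3 look.py
```

```text
fixture frame mm [12.5 -1.6 45.7] head 102.76 F fix [-9.7 -1.   3. ] M [-2.28 -0.58  0.18] gap 0.0172 31.6
```

step_arm(motion=[[[10, 0, 0, 0.04, 0], [10, 0, 0, 0.03, 0], [10, 0, 0, 0, 0]]])

```text
clock: 31.9
position: [0.4962, 0.0304, 0.043]
tool_rot: [1.959, 2.452, -0.002]
force: [2.8, -10.1, 2.8]
finger_gap: 0.0168
finger_force: 50.0
```

```bash
python3 look.py
```

```text
fixture frame mm [12.5 -1.7 43. ] head 102.76 F fix [-10.4  -0.5   2.8] M [-2.23 -0.52  0.19] gap 0.0168 31.9
```

step_arm(motion=[[[10, 0, 0, 0.03, 0], [10, 0, 0, 0.02, 0], [10, 0, 0, 0, 0]]])

```text
clock: 32.2
position: [0.4963, 0.0303, 0.0423]
tool_rot: [1.959, 2.452, -0.003]
force: [-4.4, -12.4, 21.8]
finger_gap: 0.017
finger_force: 52.4
```

```bash
python3 look.py
```

```text
fixture frame mm [12.4 -1.8 42.3] head 102.76 F fix [-11.1   7.1  21.8] M [-2.32  1.16  0.23] gap 0.017 32.2
```

Seated at 54 mm, as expected. Same release as before.

step_arm(motion=[[[10, -0.02, 0, -0.03, 0], [10, -0.03, 0, 0, 0], [10, -0.02, 0, 0, 0], [10, 0, 0, 0, 0]]])

```text
clock: 32.6
position: [0.4966, 0.0286, 0.0423]
tool_rot: [1.959, 2.453, -0.0]
force: [0.9, -7.8, 4.5]
finger_gap: 0.0171
finger_force: 50.1
```

step_arm(motion=[[[30, 0, 0, 0, 0], [45, 0, 0, 0, 0], [45, 0, 0, 0, 0], [45, 0, 0, 0, 0], [45, 0, 0, -0.4, 0], [45, 0, 0, -0.9, 0], [45, 0, 0, -1.0, 0], [45, -1, 0, -0.3, 0], [45, -1, 0, 0, 0], [45, -1, 0, 0, 0], [45, -1, 0, 0, 0], [45, -1, 0, 0, 0], [45, -1, 0, 0, 0], [45, -1, 0, 0, 0], [45, 0, 0, 0, 0]]])

```text
clock: 34.1
position: [0.5574, -0.2495, 0.1462]
tool_rot: [1.967, 2.448, -0.002]
force: [0.5, 0.2, -0.1]
finger_gap: 0.0449
finger_force: 0.0
```

Run:
```python
from look import *
st()
ims={c:np.mean([eyes.camera(c) for _ in range(4)],0).astype(np.uint8) for c in("top","scene")}
f=lambda im,x,y:cv2.resize(im[y:y+45,x:x+40],(400,450),interpolation=cv2.INTER_CUBIC)
cv2.imwrite("pics/fin.png",np.hstack([f(ims["scene"],225,180),f(ims["top"],250,165)])[:,:,::-1])
```

```text
fixture frame mm [-274.     1.4  146.2] head 102.44 F fix [ 0.1 -0.6 -0.1] M [-0.04 -0.01  0.01] gap 0.0449 34.1
```

View pics/fin.png

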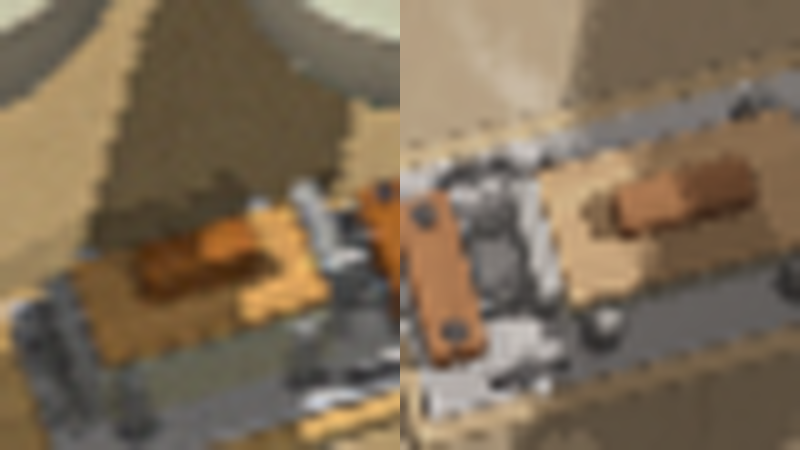

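The cover lies flat and square on the stack: the scene crop shows it from (75,270) to (325,300), handle up. The plate is against its +x end at about (310,215), with no visible gap at the stop. Handing in.

```bash
python3 -c "
from workcell import workorder
print(workorder.close_job())"
```

```text
the job is handed in; nothing more can be done
None
```

The press mould is assembled in the fixture (bed hollow side up, then spacer, then cover handle up) and handed in at about 34 s. The last pictures and forces show each part fully down and square, and no contact force showed on the back stop. The result of the judging was not reported. On the first try at both the bed and the spacer, the fingers closed over the top before I gripped lower.

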